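# Close up the craft box

## Task

Close up the wooden craft box: with the fingertips, push both of its open drawers fully home and swing its raised lid down until it lies flat on the rim, in whichever order you like. Push gently, without slamming anything; the things lying in the drawers stay in them, and nothing is picked up. Leave the cup, glue stick, stapler and hole punch beside the box where they stand.

Things in the scene. Friction and masses are not known exactly. Their poses are not given: they have to be found in the camera images.
- box: Pale plywood craft box, fixed to the table: 200 deep (x), 340 wide (y), 98 mm high without its lid. Two drawers side by side below, an open tray above (its contents lie below the rim), the lid on top; shut, nothing is higher than 110 mm. Origin: centre of its underside. x is level, from the drawer side to the hinge side; z up. The drawer side faces the robot, turned by up to 0.3 rad.
- lid (a joint): Angle of the lid, rad: 0 = shut, flat on the rim (hard stop); grows as its free edge rises; 1.57 upright, 1.75 at most; starts 0.8 to 1.2, leaning over the box. Flat panel 200 (hinge to free edge) x 340 x 10 mm. Friction hinges: it stays where left, no spring or catch. Shutting takes about 3 N or less near the free edge, on its outer face (the top face when shut).
- lid_hinge (a point): The hinge axis of the lid, middle of its length, on the box: 98 mm above the table, 100 mm from the box's origin along +x of the box; the axis runs along the box's y. The lid's under-face passes through this axis; its outer face lies 10 mm off it.
- lid_edge (a point): Middle of the free edge of the lid, on its outer face; it moves with the lid, 200 mm from the hinge axis. The axes turn with the lid: x points from the free edge towards the hinge, z out of the outer face. With the lid shut it is 108 mm above the table, over the drawer side of the box.
- drawer_left (a joint): Opening of the left drawer (at +y of the box), in m: 0 = fully home (hard stop), grows as it comes out towards -x of the box, at most 0.11. It starts 0.03 to 0.075 open. It slides with about 1.6 N of friction and stays where it is left: no spring or catch.
- drawer_right (a joint): Opening of the right drawer (at -y of the box), in m; as the left one.
- drawer_left_front (a point): Centre of the outer face of the left drawer's front panel, 28 mm above the table; moves with the drawer. Home, it is 110 mm along -x and 83 mm along +y from the box's origin. Panel 162 wide, 38 high (12 to 50 mm above the table), 10 thick, with a finger notch 42 wide, 12 deep in the middle of its top edge; it overlays the carcass, 10 mm proud of it when home. Axes as the box's.
- drawer_right_front (a point): The same point of the right drawer, 83 mm along -y of the box.
- small_glue: A small glue stick, 24 mm across and 90 mm long, lying loose in the left drawer along the box's x, 19 mm above the table. Origin: the middle of its underside as placed. It must stay in the drawer.
- eraser: A white eraser, 55 x 22 x 12 mm, lying loose in the right drawer, 19 mm above the table. Origin: centre of its underside. It must stay in the drawer.
- glue_stick: A glue stick standing on the table beside the box, 33 mm across and 98 mm high. Origin: centre of its underside. A bystander; it and the cup may change sides.
- cup: A clear plastic cup on the table beside the box, 74 mm across at the rim and 95 mm high. Origin: centre of its underside. A bystander.
- stapler: A blue stapler lying on the table at the +y side of the box, 150 x 36 mm, 62 mm high. Origin: centre of its underside. A bystander.
- punch: A two-hole punch on the table at the -y side of the box, 115 x 105 mm, 80 mm high. Origin: centre of its underside. A bystander.

How it is judged:
By the outcome, as a careful person would: the job done as asked, in the order asked, and still so for the second after the job is handed in, with the robot touching nothing.
It also fails if it takes over 58 s, if anything falls off the work surface, if the arm or the gripper's body presses on something with over 40 N, if the wrist force passes 120 N, or if a joint passes its speed limit or range.

## Robot

A 7-joint arm with a two-finger parallel gripper is mounted at the origin on the work surface. World frame = base frame: x ahead of the robot, y to its left, z up, the work surface at z = 0. Lengths are in m, angles in rad, forces in N, time in s.
With the tool pointing down it reaches from about 0.425 to 0.8 m from the base axis. Payload 8.3 kg.
Tool frame: the origin (TCP) lies between the finger pads; the fingertips stand 25 mm ahead of it and the grasp point (between the pads) lies 6 mm ahead of it; z points along the fingers, y is the line along which they close (so a half turn about z gives the same grasp; the last joint's range is limited). The gripper opens to 85 mm and grips with 20 to 120 N. Pads are 22 mm wide; open, the fingers measure 114 mm over their backs; the gripper's body (76 mm by 85 mm) begins 54 mm behind the grasp point. The pads swing forward as they close: fully open they stand 13 mm farther back than shut.
Start: joints at [-1.336, 0.383, 0.016, 1.37, -0.006, 1.388, -0.046], TCP at [0.183, 0.597, 0.256] pointing down, gripper open.
Joint ranges: [-2.95, 2.95], [-0.25, 2.06], [-1.52, 1.56], [0.18, 2.33], [-1.44, 4.58], [0.02, 2.06], [-3.01, 3.01]. Speed limits (rad/s): [2.39, 2.39, 3.01, 3.01, 3.14, 3.14, 3.14].

## Interface

Orientations are given as a rotation vector (axis times angle).
In Python, from cell import get_state, capture, camera_model, job_done gives the robot as it stands. The module is installed in compiled form; this text tells all that it offers.
- The arm moves only by the shell command python3 -m pendant 'ROWS' [FORCE]. ROWS is JSON, a list of rows, each an object with "dp": the shift along the tool's x, y, z as a fraction of full scale, a list of three; "delta_rot": the turn, a rotation vector about the tool's x, y, z as a fraction of full scale, a list of three; "jaw": the closure, from 0 (fully open) to 1 (shut). In form: [{"dp": [dx, dy, dz], "delta_rot": [wx, wy, wz], "jaw": jaw}, ...]. A call has 1 to 5 rows; each row shifts and turns the commanded pose from where the row before left it, along the tool's axes as they then stand; what a row does not reach is not made up. Full scale, the value 1, is 10 cm for a shift and 45 degrees for a turn. A row lasts 1/8 s, in which the tool goes at most 62.5 mm and 10.7 degrees, less where a joint would pass 70% of its speed; a pose out of reach is approached as far as the arm can. A call with a number of a shift or a turn outside -1 to 1 is refused whole. A call with a gripper value outside its range is refused whole. The fingers move at their own pace and stop on an object; FORCE is the grip in N (left out, the last holds). Time passes only in rows, so rows that do not move let the fingers close. It gives the time, the measured TCP pose, the force, the opening and the grip force at its end, in the units of the state.
- get_state(): the state, without advancing time (a new reading comes with each control period).
- capture(name): name is "side" or "top" or "wrist"; returns the picture (420x560x3 uint8, blue, green, red); there is no depth.
- camera_model(name): a dict with "K" (3x3 intrinsics, pixels), "eye" and "rotation" of the camera in the world; the wrist camera has in their place "mount" (4x4, takes a point from camera to tool coordinates, whose origin is the TCP and whose axes are the flange's). Camera axes: x right, y up, looking along -z (the intrinsics and any distortion apply to the point x, -y, -z); pixel columns grow to the right and rows downward; lengths in m; the calibration is good to about 2 mm. A picture is of the moment at which its call begins: read the wrist's pose just before it. camera_model takes no time and is no camera call.
- job_done(): hands the job in; it is judged then, once.
The state is a dict: "time": time; "joint_positions": joint angles; "joint_vel": joint speeds; "effort": joint torques, N m; "eef_pos": TCP position; "orientation": TCP orientation; "ft_force": force on the tool from outside, world axes, zero at the start; "ft_torque": the same for the moment, N m; "opening": finger opening in m; "grip_force": force on a finger pad.
Only numpy, scipy, OpenCV 4.12 (cv2) and the standard library are available. Lean on these libraries where they do the work, as an engineer would, in place of code of your own. Each camera call takes 0.05 s, during which the arm holds its last target. There are 200 camera calls.

## Working session

There is one attempt and no reset: what is moved stays moved. The work goes in short steps, Python scripts to look and compute and a shell command to move; the robot and the scene stay as the last step left them, time stands still between calls to the robot, and variables do not carry over. Pictures are saved under pics/ and viewed, at most 10 in all, crops included, and the job is handed in when it is done.

```bash
mkdir -p pics; python3 - <<'E'
from cell import *
import cv2,numpy as np
print({k:np.round(v,3).tolist() for k,v in get_state().items()})
for n in ("side","top"):
    cv2.imwrite(f"pics/{n}0.png",capture(n)); m=camera_model(n); print(n,{k:np.round(v,4).tolist() if not isinstance(v,str) else v for k,v in m.items()})
E
```

```text
{'time': 0.0, 'joint_positions': [-1.336, 0.384, 0.016, 1.371, -0.006, 1.388, -0.047], 'joint_vel': [0.001, 0.002, -0.0, -0.0, 0.0, 0.0, -0.0], 'effort': [-0.0, -62.76, 0.844, -37.181, 0.017, 0.014, -0.0], 'eef_pos': [0.183, 0.597, 0.255], 'orientation': [-0.466, -3.107, 0.003], 'ft_force': [-0.536, -0.069, -0.178], 'ft_torque': [0.023, 0.021, -0.001], 'grip_force': 0.0, 'opening': 0.085}
side {'K': [[390.1871, 0.0, 281.1324], [0.0, 390.1871, 209.7098], [0.0, 0.0, 1.0]], 'eye': [0.0362, -0.5762, 0.6123], 'rotation': [0.9455, -0.3436, -0.6857]}
top {'K': [[514.7838, 0.0, 274.129], [0.0, 514.7838, 212.5721], [0.0, 0.0, 1.0]], 'eye': [0.5004, -0.0018, 1.0954], 'rotation': [0.0782, -0.0302, -1.5662]}
```

View pics/top0.png

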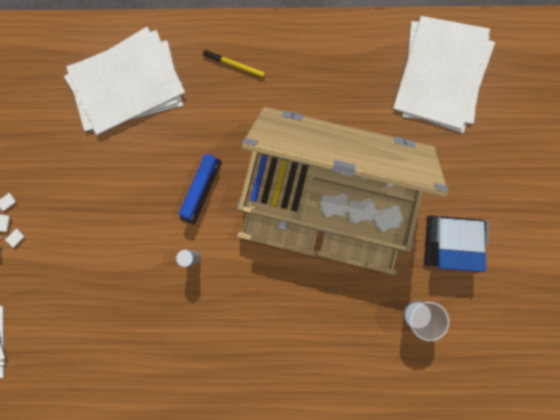

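View pics/side0.png

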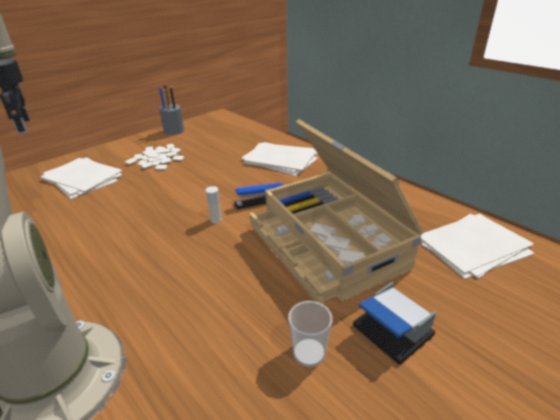

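Top view: box around (335,195), lid leaning over the rear with its free edge near (262,112)–(440,187) or so; both drawers are open toward the robot (lower edge), glue stick at (186,258), cup at (428,320). The side view agrees. I'll enlarge for corner picking.

```bash
cat > h.py <<'E'
import numpy as np, cv2
from scipy.spatial.transform import Rotation as R
from cell import *
def ray(n,uv):
    m=camera_model(n); K=np.array(m["K"]); d=np.linalg.inv(K)@[uv[0],uv[1],1]
    return np.array(m["eye"]), R.from_rotvec(m["rotation"]).as_matrix()@(d*[1,-1,-1])
def onz(n,uv,z):
    e,d=ray(n,uv); return e+d*(z-e[2])/d[2]
def proj(n,p):
    m=camera_model(n); c=R.from_rotvec(m["rotation"]).as_matrix().T@(np.array(p)-m["eye"])*[1,-1,-1]
    q=np.array(m["K"])@c; return q[:2]/q[2]
E
python3 - <<'E'
from h import *
print(camera_model("top").keys())
for n,x,y,w,h in (("top",230,100,225,180),("side",235,110,190,190)):
    I=cv2.imread(f"pics/{n}0.png")[y:y+h,x:x+w]; s=3
    I=cv2.resize(I,None,fx=s,fy=s,interpolation=cv2.INTER_CUBIC)
    for k in range(0,w,20): cv2.putText(I,str(x+k),(k*s,8),0,.35,(0,0,255),1); cv2.line(I,(k*s,10),(k*s,16),(0,0,255),1)
    for k in range(0,h,20): cv2.putText(I,str(y+k),(0,k*s+4),0,.35,(0,0,255),1); cv2.line(I,(26,k*s),(32,k*s),(0,0,255),1)
    cv2.imwrite(f"pics/{n}0c.png",I)
E
```

```text
dict_keys(['K', 'eye', 'rotation'])
```

View pics/top0c.png

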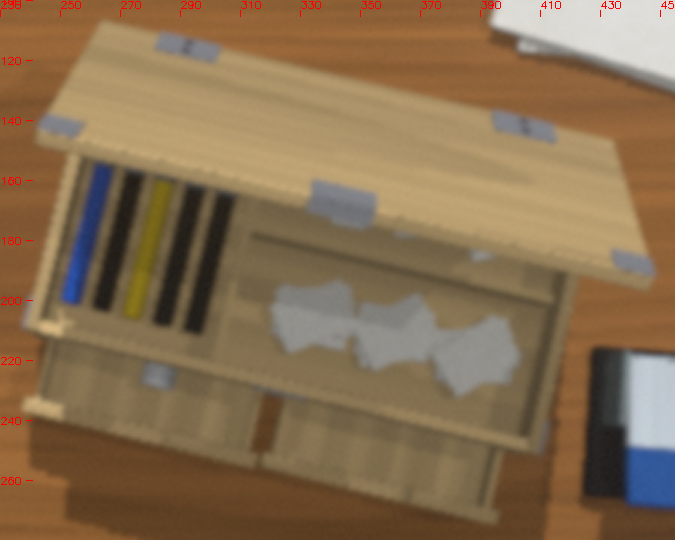

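View pics/side0c.png

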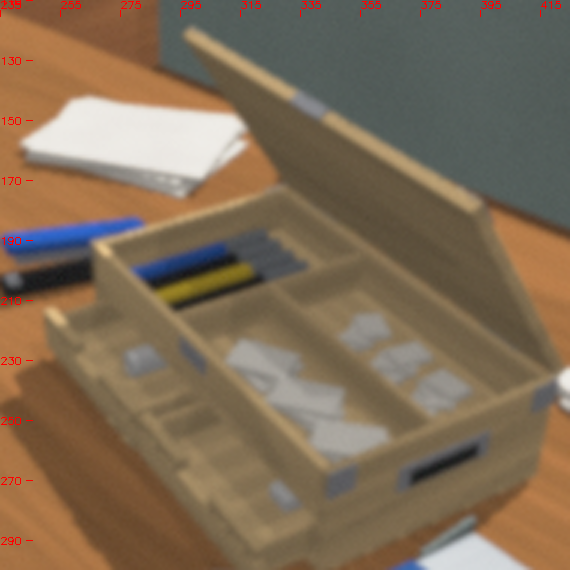

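Crops: rim front corners at top-view ≈(238.5,210.5) and (410.6,250); drawer front top edges (237.3,236.7)–(315.7,256) left, (317.3,254.3)–(395.7,274.3) right; lid free edge outer corners ≈(243,145) and (448,190); in the side view (297,120) and (395,179).

```bash
cat > box.py <<'E'
from h import *
A=onz("top",(238.5,210.5),.098); B=onz("top",(410.6,250),.098)
yv=(A-B); print("width",np.linalg.norm(yv)); yv/=np.linalg.norm(yv); xv=np.array([yv[1],-yv[0],0])
O=(A+B)/2+xv*.1; O[2]=0; yaw=np.arctan2(xv[1],xv[0])
def W(p): return O+p[0]*xv+p[1]*yv+np.array([0,0,p[2]])
def Bx(w): w=np.array(w)-O; return np.array([w@xv,w@yv,w[2]])
E
python3 - <<'E'
from box import *
print("O",O,"yaw",yaw)
for uv in ((237.3,236.7),(315.7,256),(317.3,254.3),(395.7,274.3)): print("drawer",Bx(onz("top",uv,.05)))
# lid
def tri(a,b):
    e1,d1=ray("top",a);e2,d2=ray("side",b); t=np.linalg.lstsq(np.c_[d1,-d2],e2-e1,rcond=None)[0]; p,q=e1+d1*t[0],e2+d2*t[1]; return (p+q)/2,np.linalg.norm(p-q)
for a,b in (((243,145),(297,120)),((448,190),(395,179))):
    p,g=tri(a,b); q=Bx(p); print("lid",q,g,"ang",np.arctan2(q[2]-.098,.1-q[0]),np.hypot(q[2]-.098,.1-q[0]))
for a in np.arange(.7,1.3,.1):
    x=.1-.2*np.cos(a)+.01*np.sin(a); z=.098+.2*np.sin(a)+.01*np.cos(a)
    print(a,[np.round(proj(n,W((x,s*.17,z)))) for n in("top","side") for s in(1,-1)])
for n,uv in(("glue",(185,258)),): print(n,onz("top",uv,.098))
for n,uv in(("cup",(430,321)),): print(n,onz("top",uv,.095))
E
```

```text
width 0.34003737712215976
O [ 0.6331902  -0.08949503  0.        ] yaw -0.22268320021666946
drawer [-0.15020331  0.1655759   0.05      ]
drawer [-0.15239906  0.00190305  0.05      ]
drawer [-0.14833172 -0.00048576  0.05      ]
drawer [-0.1518903  -0.16211971  0.05      ]
lid [-0.00238112  0.16765441  0.26957436] 0.0009741508510159229 ang 1.0327952504267446 0.19979903385661396
lid [-0.00132253 -0.16953449  0.26650965] 0.0008553252468950802 ang 1.029431630626159 0.19662593123602393
0.7 [array([238., 174.]), array([437., 219.]), array([281., 137.]), array([374., 201.])]
0.7999999999999999 [array([239., 164.]), array([441., 210.]), array([286., 131.]), array([381., 192.])]
0.8999999999999999 [array([240., 154.]), array([445., 200.]), array([291., 124.]), array([389., 184.])]
0.9999999999999999 [array([242., 143.]), array([449., 189.]), array([297., 119.]), array([397., 176.])]
1.0999999999999999 [array([244., 131.]), array([453., 177.]), array([304., 114.]), array([405., 169.])]
1.1999999999999997 [array([246., 118.]), array([457., 165.]), array([310., 109.]), array([413., 163.])]
1.2999999999999998 [array([249., 106.]), array([461., 153.]), array([317., 106.]), array([421., 158.])]
glue [0.48047594 0.20165502 0.098     ]
cup [ 0.36348128 -0.26877769  0.095     ]
```

```bash
cat > st.py <<'E'
from box import *
s=get_state(); r=R.from_rotvec(s["orientation"]).as_matrix()
print("t",round(s["time"],2),"box",np.round(Bx(s["eef_pos"]),4),"toolx/y in box",np.round([np.degrees(np.arctan2(r[:,i]@yv,r[:,i]@xv)) for i in(0,1)],2),"tz",np.round(r[:,2],3),"F",np.round(s["ft_force"],2),"op",s["opening"])
E
python3 -m pendant '[{"dp":[-0.45,-0.25,0],"delta_rot":[0,0,-0.094],"jaw":1},{"dp":[-0.45,-0.25,0],"delta_rot":[0,0,0],"jaw":1},{"dp":[-0.45,-0.25,0],"delta_rot":[0,0,0],"jaw":1},{"dp":[-0.45,-0.25,0],"delta_rot":[0,0,0],"jaw":1},{"dp":[-0.45,-0.25,0],"delta_rot":[0,0,0],"jaw":1}]'
python3 st.py
```

```text
time: 0.72
eef_pos: [0.3733, 0.4215, 0.2559]
orientation: [-0.351, -3.121, 0.001]
ft_force: [0.9, 0.8, 0.4]
opening: 0.0002
grip_force: 0.0
width 0.34003737712215976
t 0.72 box [-0.3663  0.4409  0.2559] toolx/y in box [179.93  89.93] tz [-0. -0. -1.] F [0.95 0.75 0.41] op 0.00022130401159881156
```

```bash
python3 -m pendant '[{"dp":[-0.2,-0.44,0],"delta_rot":[0,0,0],"jaw":1},{"dp":[-0.2,-0.44,0],"delta_rot":[0,0,0],"jaw":1},{"dp":[-0.2,-0.44,0],"delta_rot":[0,0,0],"jaw":1},{"dp":[-0.2,-0.44,0],"delta_rot":[0,0,0],"jaw":1},{"dp":[-0.2,-0.44,0],"delta_rot":[0,0,0],"jaw":1}]'
python3 -m pendant '[{"dp":[-0.2,-0.44,0],"delta_rot":[0,0,0],"jaw":1},{"dp":[-0.2,-0.44,0],"delta_rot":[0,0,0],"jaw":1},{"dp":[-0.2,-0.44,0],"delta_rot":[0,0,0],"jaw":1},{"dp":[-0.2,-0.4,0],"delta_rot":[0,0,0],"jaw":1},{"dp":[0,0,0.1],"delta_rot":[0,0,0],"jaw":1}]'
python3 st.py
```

```text
time: 1.35
eef_pos: [0.4209, 0.1845, 0.256]
orientation: [-0.351, -3.121, 0.0]
ft_force: [0.1, -0.1, -0.7]
opening: 0.0002
grip_force: 0.0
time: 1.98
eef_pos: [0.4614, -0.0032, 0.2467]
orientation: [0.361, 3.119, -0.001]
ft_force: [-0.3, -0.1, 0.5]
opening: 0.0001
grip_force: 0.0
width 0.34003737712215976
t 1.98 box [-0.1866  0.0462  0.2467] toolx/y in box [179.54  89.54] tz [ 0.001 -0.001 -1.   ] F [-0.34 -0.15  0.53] op 0.00010193352083214982
```

```bash
python3 -m pendant '[{"dp":[0,0,0.45],"delta_rot":[0,0,0],"jaw":1},{"dp":[0,0,0.45],"delta_rot":[0,0,0],"jaw":1},{"dp":[0,0,0.45],"delta_rot":[0,0,0],"jaw":1},{"dp":[0,0,0.35],"delta_rot":[0,0,0],"jaw":1},{"dp":[0,0,0.13],"delta_rot":[0,0,0],"jaw":1}]'
python3 st.py
python3 - <<'E'
from h import *
I=capture("side")[90:330,180:440]; cv2.imwrite("pics/s1.png",cv2.resize(I,None,fx=2.4,fy=2.4,interpolation=2))
E
```

```text
time: 2.6
eef_pos: [0.459, 0.0014, 0.0611]
orientation: [-0.349, -3.118, 0.002]
ft_force: [0.2, -0.7, 0.8]
opening: -0.0003
grip_force: 0.0
width 0.34003737712215976
t 2.6 box [-0.19    0.0502  0.0611] toolx/y in box [179.99  89.99] tz [-0.004 -0.001 -1.   ] F [ 0.23 -0.67  0.79] op -0.0002813892811652473
```

View pics/s1.png

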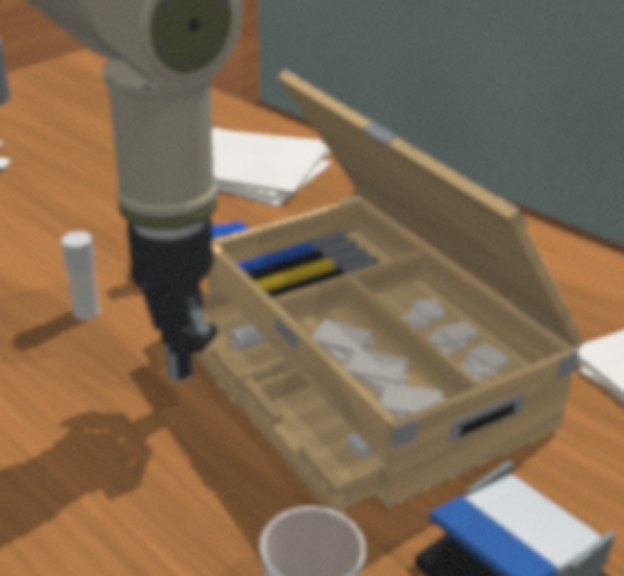

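The closed fingertips stand at crop (178,370), just in front of the left drawer front; the arm is clear of the lid and cup.

```bash
python3 -m pendant '[{"dp":[-0.1,-0.05,0],"delta_rot":[0,0,0],"jaw":1},{"dp":[-0.08,0,0],"delta_rot":[0,0,0],"jaw":1},{"dp":[-0.06,0,0],"delta_rot":[0,0,0],"jaw":1},{"dp":[-0.05,0,0],"delta_rot":[0,0,0],"jaw":1},{"dp":[-0.05,0,0],"delta_rot":[0,0,0],"jaw":1}]'
python3 -m pendant '[{"dp":[-0.05,0,0],"delta_rot":[0,0,0],"jaw":1},{"dp":[-0.05,0,0],"delta_rot":[0,0,0],"jaw":1},{"dp":[-0.05,0,0],"delta_rot":[0,0,0],"jaw":1},{"dp":[-0.05,0,0],"delta_rot":[0,0,0],"jaw":1}]'
python3 st.py
```

```text
time: 3.28
eef_pos: [0.4929, -0.0117, 0.0633]
orientation: [-0.351, -3.121, -0.0]
ft_force: [-1.5, -0.1, 1.4]
opening: 0.0002
grip_force: 0.9
time: 3.78
eef_pos: [0.5126, -0.0164, 0.0632]
orientation: [-0.351, -3.122, 0.0]
ft_force: [-2.4, -0.1, 1.1]
opening: -0.0001
grip_force: 0.9
width 0.34003737712215976
t 3.77 box [-0.1338  0.0447  0.0632] toolx/y in box [179.92  89.92] tz [-0. -0. -1.] F [-2.4  -0.07  1.13] op -5.687288936818102e-05
```

```bash
python3 -m pendant '[{"dp":[-0.04,0,0],"delta_rot":[0,0,0],"jaw":1},{"dp":[-0.03,0,0],"delta_rot":[0,0,0],"jaw":1},{"dp":[-0.02,0,0],"delta_rot":[0,0,0],"jaw":1}]'
python3 -m pendant '[{"dp":[-0.015,0,0],"delta_rot":[0,0,0],"jaw":1}]'
python3 -m pendant '[{"dp":[-0.01,0,0],"delta_rot":[0,0,0],"jaw":1}]'
python3 -m pendant '[{"dp":[-0.01,0,0],"delta_rot":[0,0,0],"jaw":1}]'
python3 st.py
```

```text
time: 4.15
eef_pos: [0.5211, -0.0183, 0.0632]
orientation: [-0.351, -3.122, 0.0]
ft_force: [-1.8, -0.1, -1.0]
opening: -0.0001
grip_force: 0.8
time: 4.28
eef_pos: [0.5225, -0.0185, 0.0632]
orientation: [-0.351, -3.122, 0.0]
ft_force: [-2.0, 0.6, -0.3]
opening: -0.0001
grip_force: 0.8
time: 4.4
eef_pos: [0.5235, -0.0187, 0.0632]
orientation: [-0.351, -3.122, 0.0]
ft_force: [-1.7, 0.4, 0.2]
opening: -0.0003
grip_force: 0.8
time: 4.53
eef_pos: [0.5244, -0.0189, 0.0632]
orientation: [-0.351, -3.122, 0.0]
ft_force: [-1.5, -0.5, -0.1]
opening: 0.0001
grip_force: 0.8
width 0.34003737712215976
t 4.53 box [-0.1216  0.0448  0.0632] toolx/y in box [179.93  89.93] tz [-0. -0. -1.] F [-1.48 -0.55 -0.13] op 9.411677934628823e-05
```

Still sliding (~1.7 N); continue in 1 mm steps to the stop.

```bash
for i in 1; do python3 -m pendant '[{"dp":[-0.01,0,0],"delta_rot":[0,0,0],"jaw":1},{"dp":[-0.01,0,0],"delta_rot":[0,0,0],"jaw":1}]'|grep force
python3 -m pendant '[{"dp":[-0.01,0,0],"delta_rot":[0,0,0],"jaw":1}]'|grep ft_f
python3 -m pendant '[{"dp":[-0.01,0,0],"delta_rot":[0,0,0],"jaw":1}]'|grep ft_f; done
python3 st.py
```

```text
ft_force: [-1.8, -0.3, -0.1]
grip_force: 0.8
ft_force: [-8.8, -0.2, 5.5]
ft_force: [-11.8, 1.0, 7.8]
width 0.34003737712215976
t 5.03 box [-0.1192  0.0448  0.063 ] toolx/y in box [179.93  89.93] tz [-0.004  0.001 -1.   ] F [-11.83   1.05   7.83] op -8.052816883598224e-05
```

```bash
python3 -m pendant '[{"dp":[0.1,0,0],"delta_rot":[0,0,0],"jaw":1},{"dp":[0.3,0,0],"delta_rot":[0,0,0],"jaw":1},{"dp":[0.24,0,0],"delta_rot":[0,0,0],"jaw":1},{"dp":[0,-0.45,0],"delta_rot":[0,0,0],"jaw":1},{"dp":[0,-0.45,0],"delta_rot":[0,0,0],"jaw":1}]'
python3 st.py
```

```text
time: 5.65
eef_pos: [0.4463, -0.0935, 0.0638]
orientation: [0.347, 3.12, 0.001]
ft_force: [0.2, 0.6, 0.2]
opening: -0.0002
grip_force: 0.0
width 0.34003737712215976
t 5.65 box [-0.1814 -0.0451  0.0638] toolx/y in box [-179.93   90.07] tz [ 0.003  0.    -1.   ] F [0.24 0.6  0.21] op -0.00021092287776934093
```

```bash
python3 -m pendant '[{"dp":[-0.08,0,0],"delta_rot":[0,0,0],"jaw":1},{"dp":[-0.06,0,0],"delta_rot":[0,0,0],"jaw":1},{"dp":[-0.05,0,0],"delta_rot":[0,0,0],"jaw":1},{"dp":[-0.05,0,0],"delta_rot":[0,0,0],"jaw":1},{"dp":[-0.05,0,0],"delta_rot":[0,0,0],"jaw":1}]'|grep ft_
python3 -m pendant '[{"dp":[-0.05,0,0],"delta_rot":[0,0,0],"jaw":1},{"dp":[-0.05,0,0],"delta_rot":[0,0,0],"jaw":1},{"dp":[-0.05,0,0],"delta_rot":[0,0,0],"jaw":1},{"dp":[-0.05,0,0],"delta_rot":[0,0,0],"jaw":1},{"dp":[-0.04,0,0],"delta_rot":[0,0,0],"jaw":1}]'|grep ft_
python3 st.py
```

```text
ft_force: [-1.5, 1.1, 0.3]
ft_force: [-0.7, 0.8, -1.6]
width 0.34003737712215976
t 6.9 box [-0.1284 -0.0453  0.0632] toolx/y in box [179.92  89.92] tz [-0. -0. -1.] F [-0.72  0.8  -1.55] op 0.0001820266106446317
```

```bash
python3 -m pendant '[{"dp":[-0.03,0,0],"delta_rot":[0,0,0],"jaw":1},{"dp":[-0.02,0,0],"delta_rot":[0,0,0],"jaw":1},{"dp":[-0.01,0,0],"delta_rot":[0,0,0],"jaw":1},{"dp":[-0.01,0,0],"delta_rot":[0,0,0],"jaw":1}]'|grep ft_
python3 -m pendant '[{"dp":[-0.01,0,0],"delta_rot":[0,0,0],"jaw":1}]'|grep ft_f
python3 -m pendant '[{"dp":[-0.01,0,0],"delta_rot":[0,0,0],"jaw":1}]'|grep ft_f
python3 st.py
```

```text
ft_force: [-2.3, -1.1, -0.8]
ft_force: [-3.3, -0.2, 0.2]
ft_force: [-8.5, 1.3, 6.1]
width 0.34003737712215976
t 7.65 box [-0.1206 -0.0453  0.0632] toolx/y in box [179.92  89.92] tz [-0.002  0.001 -1.   ] F [-8.46  1.34  6.07] op 3.1812218718559534e-06
```

```bash
python3 -m pendant '[{"dp":[-0.008,0,0],"delta_rot":[0,0,0],"jaw":1}]'|grep ft_f
python3 -m pendant '[{"dp":[0,0,0],"delta_rot":[0,0,0],"jaw":1}]'
python3 st.py
```

```text
ft_force: [-10.9, 1.9, 7.8]
time: 7.9
eef_pos: [0.5056, -0.1071, 0.0631]
orientation: [-0.351, -3.118, -0.001]
ft_force: [-8.8, 0.8, 6.3]
opening: 0.0002
grip_force: 4.7
width 0.34003737712215976
t 7.9 box [-0.1206 -0.0454  0.0631] toolx/y in box [179.91  89.91] tz [-0.004  0.001 -1.   ] F [-8.83  0.81  6.25] op 0.0002101947005113946
```

Both drawers are at their stops. Back off and rise above the lid.

```bash
python3 -m pendant '[{"dp":[0.1,0,0],"delta_rot":[0,0,0],"jaw":1},{"dp":[0.3,0,0],"delta_rot":[0,0,0],"jaw":1},{"dp":[0.1,0.2,-0.4],"delta_rot":[0,0,0],"jaw":1},{"dp":[0,0.25,-0.4],"delta_rot":[0,0,0],"jaw":1},{"dp":[0,0,-0.5],"delta_rot":[0,0,0],"jaw":1}]'
python3 -m pendant '[{"dp":[0,0,-0.5],"delta_rot":[0,0,0],"jaw":1},{"dp":[0,0,-0.5],"delta_rot":[0,0,0],"jaw":1},{"dp":[0,0,-0.5],"delta_rot":[0,0,0],"jaw":1},{"dp":[0,0,-0.2],"delta_rot":[0,0,0],"jaw":1},{"dp":[0,0,0],"delta_rot":[0,0,0],"jaw":1}]'|grep eef
python3 st.py
```

```text
time: 8.52
eef_pos: [0.4685, -0.05, 0.1945]
orientation: [0.345, 3.122, 0.001]
ft_force: [0.2, 0.3, -0.1]
opening: 0.0001
grip_force: 0.0
eef_pos: [0.4693, -0.0524, 0.3649]
width 0.34003737712215976
t 9.15 box [-0.168  -0.      0.3649] toolx/y in box [179.93  89.93] tz [ 0.004  0.001 -1.   ] F [-0.36  0.45 -0.83] op 0.00013686252715196582
```

```bash
python3 -m pendant '[{"dp":[-0.45,0,0],"delta_rot":[0,0,0],"jaw":1},{"dp":[-0.45,0,0],"delta_rot":[0,0,0],"jaw":1},{"dp":[-0.45,0,0],"delta_rot":[0,0,0],"jaw":1},{"dp":[-0.45,0,0],"delta_rot":[0,0,0],"jaw":1},{"dp":[-0.18,0,0],"delta_rot":[0,0,0],"jaw":1}]'
python3 -m pendant '[{"dp":[0,0,0.3],"delta_rot":[0,0,0],"jaw":1},{"dp":[0,0,0.2],"delta_rot":[0,0,0],"jaw":1},{"dp":[0,0,0],"delta_rot":[0,0,0],"jaw":1}]'|grep eef
python3 st.py
python3 - <<'E'
from h import *
I=capture("side")[50:330,180:440]; cv2.imwrite("pics/s2.png",cv2.resize(I,None,fx=2.1,fy=2.1,interpolation=2))
E
```

```text
time: 9.78
eef_pos: [0.663, -0.0967, 0.3597]
orientation: [-0.351, -3.118, 0.002]
ft_force: [-0.9, 0.9, 0.8]
opening: -0.0005
grip_force: 0.0
eef_pos: [0.6606, -0.0959, 0.31]
width 0.34003737712215976
t 10.15 box [ 2.81e-02 -2.00e-04  3.10e-01] toolx/y in box [179.9  89.9] tz [-0.005  0.001 -1.   ] F [0.28 0.74 0.43] op -1.9898787963107528e-05
```

View pics/s2.png

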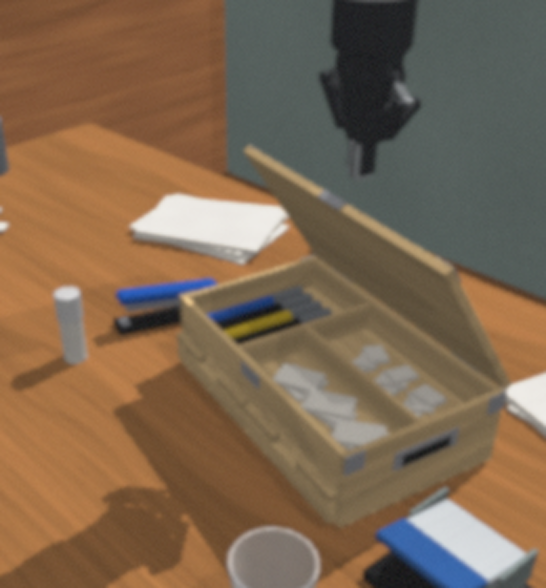

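Both drawers look flush; the fingertips hover at crop (362,175) just behind/above the lid's edge, clear of it. Compute the arc.

```bash
python3 - <<'E'
import numpy as np
a=np.append(np.arange(1.0,0.1,-.06),[.1,.07,.04,.02,0]); r=.172
x=.1-r*np.cos(a)+.01*np.sin(a)+.011; z=.098+r*np.sin(a)+.01*np.cos(a)+.025
for i in range(len(a)): print(round(a[i],2),x[i].round(4),z[i].round(4),"dp" ,(-np.diff(x)[i]*10).round(3) if i<len(a)-1 else "",(-np.diff(z)[i]*10).round(3) if i<len(a)-1 else "")
E
python3 -m pendant '[{"dp":[0,0,0.15],"delta_rot":[0,0,0],"jaw":1},{"dp":[0,0,0.1],"delta_rot":[0,0,0],"jaw":1},{"dp":[0,0,0.05],"delta_rot":[0,0,0],"jaw":1}]'
```

```text
1.0 0.0265 0.2731 dp 0.089 0.053
0.94 0.0176 0.2678 dp 0.085 0.059
0.88 0.0091 0.2619 dp 0.081 0.064
0.82 0.001 0.2556 dp 0.078 0.068
0.76 -0.0068 0.2487 dp 0.073 0.073
0.7 -0.0141 0.2415 dp 0.069 0.077
0.64 -0.021 0.2337 dp 0.064 0.081
0.58 -0.0274 0.2256 dp 0.059 0.085
0.52 -0.0333 0.2171 dp 0.054 0.088
0.46 -0.0387 0.2083 dp 0.048 0.091
0.4 -0.0435 0.1992 dp 0.043 0.094
0.34 -0.0478 0.1898 dp 0.037 0.096
0.28 -0.0515 0.1801 dp 0.031 0.098
0.22 -0.0547 0.1703 dp 0.025 0.1
0.16 -0.0572 0.1603 dp 0.019 0.102
0.1 -0.0591 0.1501 dp -0.0 -0.0
0.1 -0.0591 0.1501 dp 0.007 0.051
0.07 -0.0599 0.145 dp 0.006 0.051
0.04 -0.0605 0.1399 dp 0.003 0.034
0.02 -0.0608 0.1364 dp 0.002 0.034
0.0 -0.061 0.133 dp  
time: 10.58
eef_pos: [0.6613, -0.0961, 0.2824]
orientation: [-0.351, -3.121, -0.0]
ft_force: [0.2, -0.4, -0.6]
opening: -0.0002
grip_force: 0.0
```

```bash
python3 -m pendant '[{"dp":[0.02,0,0.06],"delta_rot":[0,0,0],"jaw":1},{"dp":[0.08,0,0.05],"delta_rot":[0,0,0],"jaw":1},{"dp":[0.08,0,0.06],"delta_rot":[0,0,0],"jaw":1}]'
python3 st.py
```

```text
time: 10.95
eef_pos: [0.6439, -0.0922, 0.2665]
orientation: [0.351, 3.12, 0.0]
ft_force: [0.9, -0.3, 2.0]
opening: -0.0001
grip_force: 1.1
width 0.34003737712215976
t 10.95 box [ 0.011  -0.0003  0.2665] toolx/y in box [179.93  89.93] tz [ 0.001 -0.    -1.   ] F [ 0.89 -0.3   1.98] op -0.00011600672884562449
```

In contact (~2 N, up and back); follow the arc.

```bash
python3 -m pendant '[{"dp":[0.08,0,0.065],"delta_rot":[0,0,0],"jaw":1},{"dp":[0.08,0,0.07],"delta_rot":[0,0,0],"jaw":1},{"dp":[0.075,0,0.075],"delta_rot":[0,0,0],"jaw":1},{"dp":[0.07,0,0.08],"delta_rot":[0,0,0],"jaw":1}]'
python3 st.py
```

```text
time: 11.45
eef_pos: [0.6137, -0.0853, 0.2368]
orientation: [-0.351, -3.122, -0.0]
ft_force: [0.3, 1.0, 2.4]
opening: 0.0003
grip_force: 1.0
width 0.34003737712215976
t 11.45 box [-0.02   -0.0003  0.2368] toolx/y in box [179.93  89.93] tz [-0.  0. -1.] F [0.34 1.03 2.42] op 0.00034212399417749494
```

```bash
python3 -m pendant '[{"dp":[0.062,0,0.085],"delta_rot":[0,0,0],"jaw":1},{"dp":[0.057,0,0.087],"delta_rot":[0,0,0],"jaw":1},{"dp":[0.05,0,0.09],"delta_rot":[0,0,0],"jaw":1},{"dp":[0.045,0,0.093],"delta_rot":[0,0,0],"jaw":1},{"dp":[0.04,0,0.095],"delta_rot":[0,0,0],"jaw":1}]'
python3 st.py
```

```text
time: 12.08
eef_pos: [0.5891, -0.0798, 0.1915]
orientation: [-0.351, -3.122, 0.0]
ft_force: [-0.4, 0.1, 1.8]
opening: 0.0001
grip_force: 0.8
width 0.34003737712215976
t 12.07 box [-0.0451 -0.0003  0.1915] toolx/y in box [179.92  89.92] tz [-0. -0. -1.] F [-0.36  0.09  1.82] op 0.00014448930988679012
```

```bash
python3 -m pendant '[{"dp":[0.035,0,0.09],"delta_rot":[0,0,0],"jaw":1},{"dp":[0.03,0,0.09],"delta_rot":[0,0,0],"jaw":1},{"dp":[0.022,0,0.085],"delta_rot":[0,0,0],"jaw":1},{"dp":[0.015,0,0.08],"delta_rot":[0,0,0],"jaw":1},{"dp":[0.01,0,0.07],"delta_rot":[0,0,0],"jaw":1}]'
python3 st.py
```

```text
time: 12.7
eef_pos: [0.5784, -0.0774, 0.1502]
orientation: [-0.351, -3.122, 0.0]
ft_force: [-0.4, 1.3, 1.9]
opening: 0.0002
grip_force: 0.7
width 0.34003737712215976
t 12.7 box [-0.0561 -0.0003  0.1502] toolx/y in box [179.93  89.93] tz [-0. -0. -1.] F [-0.36  1.27  1.88] op 0.00020908832897622293
```

```bash
python3 -m pendant '[{"dp":[0.005,0,0.05],"delta_rot":[0,0,0],"jaw":1},{"dp":[0.005,0,0.04],"delta_rot":[0,0,0],"jaw":1},{"dp":[0,0,0.03],"delta_rot":[0,0,0],"jaw":1}]'|egrep 'eef|ft_f'
python3 -m pendant '[{"dp":[0,0,0.02],"delta_rot":[0,0,0],"jaw":1}]'|egrep 'eef|ft_f'
python3 -m pendant '[{"dp":[0,0,0.015],"delta_rot":[0,0,0],"jaw":1}]'|egrep 'eef|ft_f'
python3 -m pendant '[{"dp":[0,0,0.01],"delta_rot":[0,0,0],"jaw":1}]'|egrep 'eef|ft_f'
```

```text
eef_pos: [0.5776, -0.0772, 0.1386]
ft_force: [-0.5, 0.4, 1.4]
eef_pos: [0.5776, -0.0772, 0.1367]
ft_force: [-1.8, -0.2, 1.1]
eef_pos: [0.5777, -0.0772, 0.1353]
ft_force: [-0.6, -0.3, 1.5]
eef_pos: [0.5777, -0.0772, 0.1343]
ft_force: [-0.2, -0.1, 2.2]
```

```bash
python3 -m pendant '[{"dp":[0,0,0.01],"delta_rot":[0,0,0],"jaw":1}]'|egrep 'eef|ft_f'
python3 -m pendant '[{"dp":[0,0,0.01],"delta_rot":[0,0,0],"jaw":1}]'|egrep 'eef|ft_f'
```

```text
eef_pos: [0.5776, -0.0772, 0.1333]
ft_force: [-1.2, 0.3, 1.6]
eef_pos: [0.5777, -0.0772, 0.1331]
ft_force: [-5.9, 1.4, 14.8]
```

Hard stop at the expected height. Lift clear and look.

```bash
python3 -m pendant '[{"dp":[0,0,0],"delta_rot":[0,0,0],"jaw":1},{"dp":[0,0,-0.05],"delta_rot":[0,0,0],"jaw":1},{"dp":[0,0,-0.4],"delta_rot":[0,0,0],"jaw":1},{"dp":[0.2,0,-0.45],"delta_rot":[0,0,0],"jaw":1},{"dp":[0.2,0,-0.45],"delta_rot":[0,0,0],"jaw":1}]'
python3 -m pendant '[{"dp":[0.2,0.4,0],"delta_rot":[0,0,0],"jaw":1},{"dp":[0,0.5,0],"delta_rot":[0,0,0],"jaw":1},{"dp":[0,0.5,0],"delta_rot":[0,0,0],"jaw":1},{"dp":[0,0.5,0],"delta_rot":[0,0,0],"jaw":1},{"dp":[0,0.5,0],"delta_rot":[0,0,0],"jaw":1}]'
python3 - <<'E'
from h import *
I=capture("side")[110:370,180:450]; J=capture("top")[90:350,170:500]
cv2.imwrite("pics/s3.png",np.hstack([cv2.resize(X,None,fx=1.33,fy=1.33,interpolation=2) for X in(I,J)]))
E
```

```text
time: 14.32
eef_pos: [0.5382, -0.0683, 0.2686]
orientation: [0.351, 3.122, -0.001]
ft_force: [-0.2, 1.0, 1.3]
opening: 0.0001
grip_force: 0.0
time: 14.95
eef_pos: [0.5727, 0.1718, 0.2675]
orientation: [0.351, 3.121, 0.0]
ft_force: [0.1, -0.1, -0.6]
opening: -0.0002
grip_force: 0.0
```

View pics/s3.png

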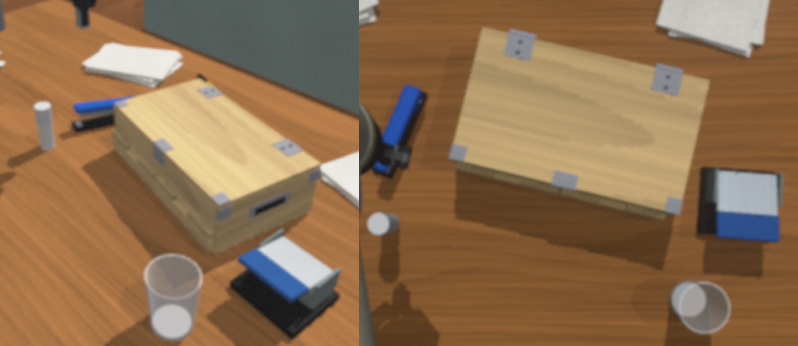

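The lid lies flat, both drawer fronts are flush along the box front, and the cup, glue stick, stapler and punch are where they were.

```bash
python3 -m pendant '[{"dp":[0,0,0],"delta_rot":[0,0,0],"jaw":1},{"dp":[0,0,0],"delta_rot":[0,0,0],"jaw":1}]'|grep time; python3 -c "from cell import *; print(job_done())"
```

```text
time: 15.3
the job is handed in; nothing more can be done
None
```

I pushed both drawers to their stops and closed the lid flat on the rim with gentle fingertip pushes (about 15 N at most), the last pictures show the cup, glue stick, stapler and punch where they stood, and I handed the job in at 15.3 s.

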